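Open the sprung clay jar on the craft table

TASK

Unscrew the orange cap from the orange-banded clay jar without straining the thread, keeping hold of it as it comes free because a spring pushes it off. Set it down gently, rim down, well inside the edge of the round cork coaster and let go of it; never let it fall or drop, and leave the blue jar and the other things on the table undisturbed.

Things in the scene. Friction and masses are not known exactly. Their poses are not given: they have to be found in the camera images.
- cap_center (a point): centre (half-way up, on the axis) of the orange screw cap of the orange-banded clay jar: round, ribbed, plastic, 52 mm outer diameter, 34 mm high (top 17 mm above this point, lower rim 17 mm below), 45 g, a white bar on its top. z is its upright axis. 10 mm of air lie between its rim and the jar's shoulder
- jar_mouth (a point): mouth of the orange-banded jar: on its axis, in the plane of its neck's top, 150 mm above the table. White jar of 92 mm diameter, orange band, on a square wooden base (120 x 120 x 18 mm) screwed to the table: it cannot move or turn. Shut, the cap's centre lies 8 mm below this point. Under the cap a spring disc pushes up, about 8 N shut and 4 to 6 N as the cap frees; it flings the cap off if nothing holds it
- coaster_top (a point): centre of the top face of the round cork coaster, 100 mm diameter, 14 mm thick, fixed to the table; this point is 14 mm above the table. A cap standing on it has its centre 17 mm above this point.
- blue_cap (a point): centre of the blue cap (52 mm diameter, 34 mm high) of a second, blue-banded jar of the same size, also fixed; stays shut. The two jars may stand either way round.
- cap: the orange cap; origin at the centre of its lower rim, z up. Right-hand thread: turned anticlockwise seen from above it rises 14 mm a turn (2.2 mm per rad) and frees somewhere between 0.5 and 1.15 turns from shut, which differs each time and shows only by feel: once free, the spring pushes up on the hand. Turned 0.8 rad past that without lifting off, it jams on a stop. Stiff (0.2 N m), stays put part-way, 1 mm play, strains at 20 N
- jar: the orange-banded jar with its wooden base and spring disc; origin at the centre of its underside on the table
- blue_jar: the blue-banded jar, fixed; origin under its base
- coaster: the cork coaster; origin under it
- pencil_case: open grey pencil case full of felt pens, 210 x 100 x 34 mm, loose; origin at the centre of its underside
- scissors: black-handled scissors lying flat, about 150 mm long, loose; origin at the centre of its underside
- paint_pot_red: red open paint pot, 60 mm diameter, 45 mm high, loose; origin at the centre of its underside
- paint_pot_green: green open paint pot, 60 mm diameter, 45 mm high, loose; origin at the centre of its underside
- brush_mug: blue mug, 80 mm diameter, 90 mm high, loose; origin at the centre of its underside
- glue_stick: yellow glue stick standing up, 30 mm diameter, 85 mm high, loose; origin at the centre of its underside
- butterfly: blue wooden butterfly with a red body lying flat, 85 x 110 x 12 mm, loose; origin at the centre of its underside
Things that resemble listed ones, but are neither listed nor needed, are in the scene too. What is shaped like the cap but purple or yellow is not meant.

How it is judged:
By the outcome, as a careful person would: the job done as asked, in the order asked, and still so for the second after the job is handed in, with the robot touching nothing.
It also fails if it takes over 70 s, if anything falls off the work surface, if the arm or the gripper's body presses on something with over 40 N, if the wrist force passes 120 N, or if a joint passes its speed limit or range.

ROBOT

A 6-joint arm with a two-finger parallel gripper is mounted at the origin on the work surface. World frame = base frame: x ahead of the robot, y to its left, z up, the work surface at z = 0. Lengths are in m, angles in degrees, forces in N, time in s.
With the tool pointing down it reaches from about 0.4 to 0.825 m from the base axis. Payload 7 kg.
Tool frame: the origin (TCP) lies at the very end of the fingers, on their centre line; the grasp point (between the pads) lies 19 mm behind it; x points along the fingers, z is the direction in which the jaws open and shut, and the axes are right-handed (so a half turn about x gives the same grasp; the last joint's range is limited). The gripper opens to 88 mm and grips with 3 to 60 N. Pads are 19 mm wide; open, the fingers measure 130 mm over their backs; the gripper's body (78 mm by 193 mm) begins 47 mm behind the grasp point.
Start: joints at [-56.66, 20.546, 0.682, 0, -70.136, -16.507], TCP at [0.195, -0.646, 0.227] pointing down, gripper open.
Joint ranges: [-176.03, 176.03], [-82.01, 121.73], [-58.28, 71.71], [-173.87, 95.51], [-174.79, -0.11], [-173.66, 173.66]. Speed limits (degrees/s): [136.94, 136.94, 172.46, 180, 180, 180].

INTERFACE

Orientations are given as [roll, pitch, yaw] about the fixed x, y, z axes, in that order (R = Rz(yaw) Ry(pitch) Rx(roll)).
In Python, from plant import sensors, cams, workorder gives the robot as it stands. The module is installed in compiled form; this text tells all that it offers.
- The arm moves only by the shell command python3 -m handwheel 'ROWS' [OPENING] [FORCE]. ROWS is JSON, one flat list of numbers, 4 for each row, row after row: the shift along the tool's x, y, z in cm, then the turn about the tool's x in degrees. A call has exactly 10 rows; each row is the pose to reach, as a shift and turn from the pose commanded when the call began, along the tool's axes at that moment; what a row does not reach only later rows make up. A row lasts 1/8 s, in which the tool goes at most 62.5 mm and 10.7 degrees, less where a joint would pass 70% of its speed; a pose out of reach is approached as far as the arm can. A call with a gripper value outside its range is refused whole. OPENING is the finger opening in cm, from 0 to 8.76, set as the call begins (- or left out, the last holds). The fingers move at their own pace and stop on an object; FORCE is the grip in N (left out, the last holds). Time passes only in rows, so rows that repeat a pose let the fingers close, or fill a call up. It gives the time, the measured TCP pose, the force and the opening at its end, in the units of the state.
- sensors.get_state(): the state, without advancing time (a new reading comes with each control period).
- cams.capture(name): name is "side" or "top" or "wrist"; returns a dict with "image" (384x512x3 uint8, red, green, blue), "fov_y" (degrees; the focal length in pixels is half the picture's height over the tangent of half this angle, whatever the lens; pixels are square), "cx", "cy" (the principal point, pixels), "xyz" and "rotation" of the camera in the world. Camera axes: x right, y down, z forward; pixel columns grow to the right and rows downward; lengths in m; the calibration is good to about 2 mm. A picture is of the moment at which its call begins. There is no depth.
- workorder.close_job(): hands the job in, once; it reports no verdict.
The state is a dict: "time_s": time; "joints": joint angles; "qd": joint speeds; "joint_torque": joint torques, N m; "tcp_pos": TCP position; "eef_rot": TCP orientation; "contact_force": force on the tool from outside, world axes, zero at the start; "moment": the same for the moment, N m; "gripper_width": finger opening in m.
Only numpy, scipy, OpenCV 4.12 (cv2) and the standard library are available. Lean on these libraries where they do the work, as an engineer would, in place of code of your own. Each camera call takes 0.05 s, during which the arm holds its last target.

## Working session

There is one attempt and no reset: what is moved stays moved. The work goes in short steps, Python scripts to look and compute and a shell command to move; the robot and the scene stay as the last step left them, time stands still between calls to the robot, and variables do not carry over. Pictures are saved under pics/ and viewed, and the job is handed in when it is done.

```bash
mkdir -p pics
python3 - <<'E'
from plant import sensors,cams
import cv2
print(sensors.get_state())
for n in ("side","top","wrist"):
    c=cams.capture(n); cv2.imwrite(f"pics/{n}0.png",c["image"][:,:,::-1]); print(n,c["fov_y"],c["cx"],c["cy"],c["xyz"],c["rotation"])
E
```

```text
{'time_s': 0.0, 'joints': array([-5.66598055e+01,  2.05929303e+01,  6.33660932e-01, -2.22010663e-02,
       -7.01351890e+01, -1.65079495e+01]), 'qd': array([0.07345917, 0.09331663, 0.01946684, 0.07650841, 0.0660017 ,
       0.00666172]), 'joint_torque': array([-6.36197856e-04, -5.82710767e+01,  2.93057996e+01,  6.99732274e+00,
        6.82371654e-03, -1.44211845e-04]), 'tcp_pos': array([ 0.1953155 , -0.64561   ,  0.22559841]), 'eef_rot': array([  4.05052525,  89.90326278, 110.87520908]), 'contact_force': array([-0.70773241,  0.12845755,  0.28104527]), 'moment': array([ 0.00605927, -0.01502296,  0.00256703]), 'gripper_width': 0.08793631751087937}
side 45.02393543804492 251.88737802209096 189.92642476087798 [ 0.50170144 -0.90566648  0.86280478] [-129.17893517    0.46301909   -5.19916721]
top 52.579180586524615 251.39421718425473 188.37459934957644 [0.34014445 0.022392   1.23018553] [-168.71620067   -0.50793639  -90.88329855]
wrist 68.7360713085582 256.2250548766413 195.31201285156246 [ 0.12410125 -0.66759751  0.38384565] [ 1.63927303e+02 -6.76144534e-02  1.06838511e+02]
```

View pics/side0.png

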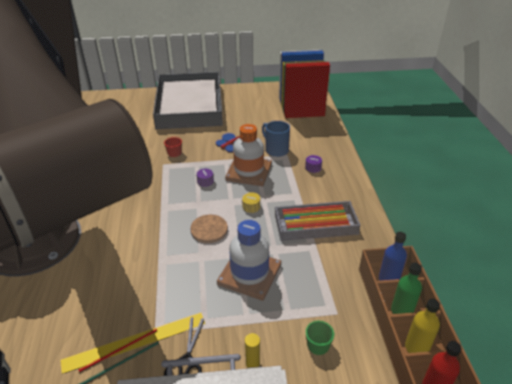

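View pics/top0.png

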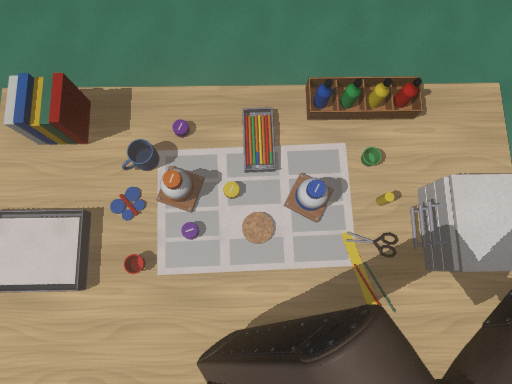

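View pics/wrist0.png

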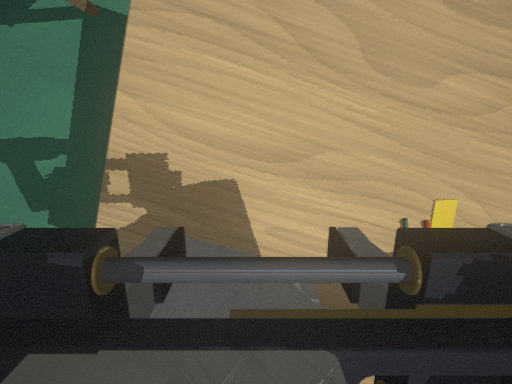

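The top picture shows these candidates for the cap:
- **Orange cap:** (173,179), on the orange-banded jar.
- **Blue cap:** (317,188).
- **Purple lookalikes:** (181,128) and (190,231).
- **Yellow lookalike:** (232,190).
- **Red pot:** (134,264).

The side picture shows the orange cap at (248,132) and the coaster at (209,228). I choose the orange one and check it in a close crop.

```bash
cat > h.py <<'E'
import numpy as np,cv2
from scipy.spatial.transform import Rotation as R
def K(c):
    f=c["image"].shape[0]/2/np.tan(np.radians(c["fov_y"]/2)); return f,c["cx"],c["cy"]
def ray(c,p):
    f,cx,cy=K(c); d=R.from_euler("xyz",c["rotation"],degrees=True).as_matrix()@np.array([(p[0]-cx)/f,(p[1]-cy)/f,1]); return np.array(c["xyz"]),d/np.linalg.norm(d)
def plane(c,p,z):
    o,d=ray(c,p); return o+d*(z-o[2])/d[2]
def proj(c,P):
    f,cx,cy=K(c); q=R.from_euler("xyz",c["rotation"],degrees=True).as_matrix().T@(np.array(P)-c["xyz"]); return cx+f*q[0]/q[2],cy+f*q[1]/q[2]
def tri(a,b):
    (o1,d1),(o2,d2)=a,b
    s=np.linalg.lstsq(np.c_[d1,-d2],o2-o1,rcond=None)[0]
    p,q=o1+s[0]*d1,o2+s[1]*d2; return (p+q)/2,np.linalg.norm(p-q)
def blob(c,h0,h1,s,v,box):
    hsv=cv2.cvtColor(c["image"],cv2.COLOR_RGB2HSV); m=cv2.inRange(hsv,(h0,s,v),(h1,255,255))
    k=np.zeros_like(m); x0,y0,x1,y1=box; k[y0:y1,x0:x1]=m[y0:y1,x0:x1]
    cs,_=cv2.findContours(k,cv2.RETR_EXTERNAL,cv2.CHAIN_APPROX_NONE); return max(cs,key=cv2.contourArea)
E
python3 - <<'E'
from plant import cams
from h import *
T=cams.capture("top");S=cams.capture("side")
a=T["image"][130:270,110:340];b=S["image"][100:300,150:330]
cv2.imwrite("pics/cropT.png",cv2.resize(a,None,fx=3.4,fy=3.4,interpolation=cv2.INTER_CUBIC)[:,:,::-1])
cv2.imwrite("pics/cropS.png",cv2.resize(b,None,fx=2.9,fy=2.9,interpolation=cv2.INTER_CUBIC)[:,:,::-1])
def info(n,hs,bt,bs):
    ct=blob(T,*hs,bt);cs=blob(S,*hs,bs)
    rt=cv2.boundingRect(ct);rs=cv2.boundingRect(cs)
    et=cv2.minEnclosingCircle(ct)
    m=lambda r:(r[0]+r[2]/2-.5,r[1]+r[3]/2-.5)
    P,g=tri(ray(T,m(rt)),ray(S,m(rs)))
    print(n,rt,rs,P.round(4),"gap",round(g,4),"hyp",np.hypot(*P[:2]).round(3)); return m(rt),m(rs)
o=info("orange",(3,14,180,120),(155,165,190,189),(235,120,262,142))
bl=info("bluecap",(108,130,130,60),(303,176,330,202),(232,218,268,242))
co=info("coaster",(5,18,80,60),(238,208,278,248),(185,210,232,245))
print("coaster@14mm",plane(T,co[0],.014),plane(S,co[1],.014))
print("cap@.142",plane(T,o[0],.142),plane(S,o[1],.142))
print("blue@.142",plane(T,bl[0],.142),plane(S,bl[1],.142))
for n,p,z in (("mug rim",(142,155),.09),("purple",(190,231),.02),("yellow",(232,190),.02),("purple2",(181,128),.02)): print(n,plane(T,p,z).round(3))
E
```

```text
orange (169, 174, 1, 1) (241, 125, 15, 9) [0.5941 0.2421 0.154 ] gap 0.0105 hyp 0.642
bluecap (308, 180, 17, 17) (239, 221, 20, 14) [ 0.554  -0.1725  0.1573] gap 0.0026 hyp 0.58
coaster (243, 212, 30, 31) (191, 215, 36, 26) [ 0.4602 -0.0093  0.0107] gap 0.0014 hyp 0.46
coaster@14mm [ 0.45911735 -0.00933581  0.014     ] [ 0.46101587 -0.01267827  0.014     ]
cap@.142 [0.60240298 0.24527666 0.142     ] [0.59035975 0.2589761  0.142     ]
blue@.142 [ 0.55567004 -0.17538004  0.142     ] [ 0.5564257  -0.15622314  0.142     ]
mug rim [0.675 0.339 0.09 ]
purple [0.449 0.201 0.02 ]
yellow [0.577 0.07  0.02 ]
purple2 [0.786 0.235 0.02 ]
```

View pics/cropT.png

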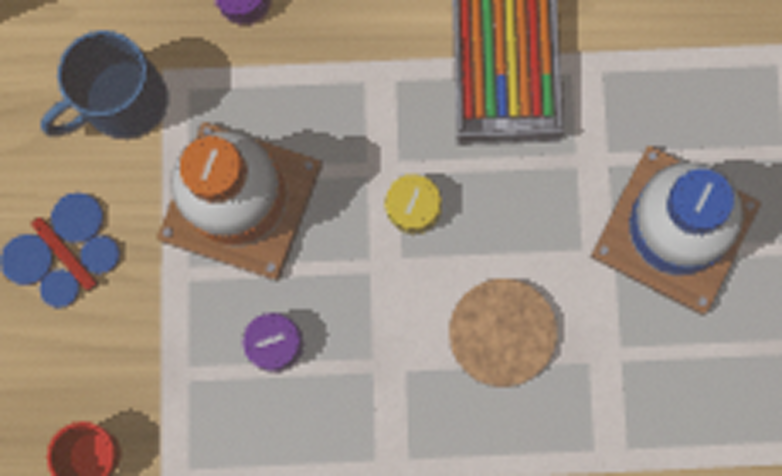

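View pics/cropS.png

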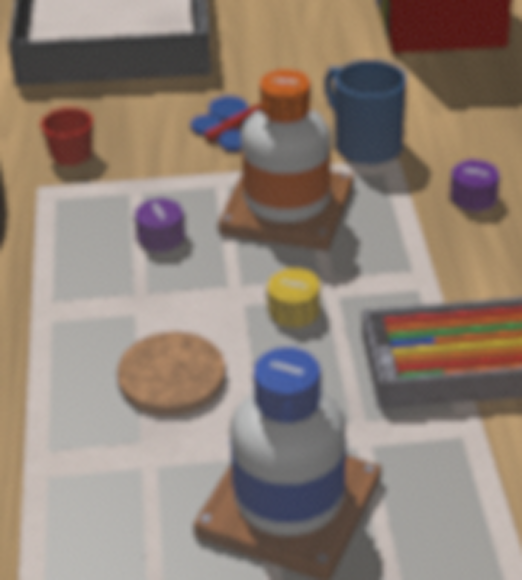

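The crops confirm the choice. The orange cap with its white bar is on the orange-banded jar (top 172,179; side 249,133), and the blue jar stands to the right at (317,189). My orange mask missed most of the cap, so I'll refine it.

Run:
```python
from plant import cams
from h import *
T=cams.capture("top");S=cams.capture("side")
print(cv2.cvtColor(T["image"],cv2.COLOR_RGB2HSV)[179,164:182].tolist()); 
def both(lo,hi,s,v,bt,bs):
    return blob(T,lo,hi,s,v,bt),blob(S,lo,hi,s,v,bs)
for n,a in (("or",(4,14,190,130,(155,160,195,192),(232,118,266,146))),("bl",(105,130,140,90,(300,172,332,204),(230,215,268,250)))):
    t,s=both(*a)
    c,r=cv2.minEnclosingCircle(t); rs=cv2.boundingRect(s); 
    print(n,c,r,cv2.boundingRect(t),rs)
    top=(c[0],c[1])
    P=plane(T,top,.157); print(" top plane@.159",plane(T,top,.159))
    m=(rs[0]+rs[2]/2-.5,rs[1]+rs[3]/2-.5)
    print(" side@.142",plane(S,m,.142)); X,g=tri(ray(T,top),ray(S,m)); print(X,g)
    e=cv2.fitEllipse(t); print(e)
```

```text
[[12, 174, 183], [12, 172, 176], [12, 174, 183], [12, 171, 183], [12, 177, 182], [12, 157, 183], [13, 69, 184], [10, 13, 182], [12, 163, 166], [12, 174, 182], [12, 173, 183], [12, 177, 182], [12, 172, 182], [12, 170, 183], [12, 173, 175], [12, 173, 177], [10, 155, 122], [11, 116, 88]]Traceback (most recent call last):
  File "<stdin>", line 8, in <module>
  File "<stdin>", line 6, in both
  File "h.py", line 18, in blob
    cs,_=cv2.findContours(k,cv2.RETR_EXTERNAL,cv2.CHAIN_APPROX_NONE); return max(cs,key=cv2.contourArea)
                                                                             ~~~^^^^^^^^^^^^^^^^^^^^^^^^
ValueError: max() iterable argument is empty
```

Run:
```python
from plant import cams
from h import *
T=cams.capture("top");S=cams.capture("side")
H=cv2.cvtColor(S["image"],cv2.COLOR_RGB2HSV);print(H[122:146,248].tolist())
for n,a in (("or",(4,16,140,100,(155,160,195,195),(232,118,266,146))),("bl",(105,130,120,60,(300,172,332,204),(230,215,268,250)))):
    t=blob(T,*a[:5]);s=blob(S,*a[:4],a[5])
    c,r=cv2.minEnclosingCircle(t); rs=cv2.boundingRect(s); 
    print(n,c,r,cv2.boundingRect(t),rs,cv2.fitEllipse(t),cv2.minEnclosingCircle(s))
    print(" top plane@.159",plane(T,c,.159))
    m=(rs[0]+rs[2]/2-.5,rs[1]+rs[3]/2-.5)
    print(" side@.142",plane(S,m,.142)); X,g=tri(ray(T,c),ray(S,m)); print(X,g)
    for z in (.142,):
        P=plane(T,c,.159); P[2]=.159; print(" reproj side", proj(S,P), "focalr", K(T)[0]*.026/1.07)
```

```text
[[17, 106, 173], [14, 128, 178], [12, 169, 183], [11, 193, 185], [9, 154, 184], [9, 105, 179], [9, 111, 181], [10, 161, 184], [11, 196, 185], [12, 200, 176], [11, 193, 157], [11, 184, 132], [11, 179, 111], [11, 175, 108], [12, 177, 108], [11, 172, 105], [11, 169, 107], [11, 178, 109], [11, 175, 109], [10, 142, 108], [8, 79, 107], [8, 26, 106], [10, 7, 108], [165, 5, 109]]
or (171.5, 178.5) 8.860122680664062 (163, 170, 18, 18) (239, 124, 18, 18) ((171.35696411132812, 178.45162963867188), (16.578693389892578, 17.213611602783203), 63.83269500732422) ((247.5, 131.5), 9.617792129516602)
 top plane@.159 [0.58517223 0.23442095 0.159     ]
 side@.142 [0.58729951 0.23999932 0.142     ]
[0.58783854 0.23731327 0.14390881] 0.001536541440998425
 reproj side (np.float64(246.8405852705982), np.float64(128.52484836098802)) focalr 9.44408053383081
bl (315.75, 188.0) 8.80705738067627 (307, 180, 18, 17) (239, 221, 21, 15) ((315.92120361328125, 188.0575408935547), (16.26001739501953, 16.891193389892578), 100.63841247558594) ((248.6999969482422, 228.5), 10.31223201751709)
 top plane@.159 [ 0.55231264 -0.17158553  0.159     ]
 side@.142 [ 0.55740228 -0.15793884  0.142     ]
[ 0.55473349 -0.17215536  0.15525756] 0.0033113031069633685
 reproj side (np.float64(247.1267928555127), np.float64(226.85883143805884)) focalr 9.44408053383081
```

The orange cap is at about (0.587, 0.237). The rough triangulated height is 0.144 against the expected 0.142, so they agree. The coaster is at about (0.460, -0.011, 0.014). Next I work out the moves in the tool's axes.

```bash
cat >> h.py <<'E'
def rel(st,targets):
    M=R.from_euler("xyz",st["eef_rot"],degrees=True).as_matrix()
    for t in targets: print(t,"->cm",(M.T@(np.array(t)-st["tcp_pos"])*100).round(2))
    print("axes x",M[:,0].round(3),"y",M[:,1].round(3),"z",M[:,2].round(3))
def brief(st):
    print("t",round(st["time_s"],2),"J",np.round(st["joints"],1),"p",np.round(st["tcp_pos"],4),"F",np.round(st["contact_force"],2),"M",np.round(st["moment"],3),"w",round(st["gripper_width"],4))
E
python3 - <<'E'
from plant import sensors
from h import *
st=sensors.get_state();brief(st)
rel(st,[(.36,-.40,.26),(.47,-.1,.28),(.54,.12,.28),(.535,.2,.28),(.587,.237,.28)])
E
```

```text
t 0.45 J [-56.7  20.6   0.7  -0.  -70.1 -16.5] p [ 0.1955 -0.6461  0.2265] F [0.22 0.25 0.2 ] M [-0.058 -0.009  0.026] w 0.0877
(0.36, -0.4, 0.26) ->cm [ -3.35 -22.88  18.79]
(0.47, -0.1, 0.28) ->cm [ -5.35 -42.09  44.32]
(0.54, 0.12, 0.28) ->cm [ -5.35 -55.16  63.35]
(0.535, 0.2, 0.28) ->cm [ -5.34 -57.    71.15]
(0.587, 0.237, 0.28) ->cm [ -5.34 -63.05  73.18]
axes x [-0.  0. -1.] y [-0.957 -0.29   0.   ] z [-0.29   0.957  0.   ]
```

```bash
python3 -m handwheel '[-0.7,-4.5,3.8,0, -1.4,-9,7.6,0, -2.1,-13.5,11.4,0, -2.7,-18,15.2,0, -3.4,-22.5,19,0, -3.8,-26,23.5,0, -4.2,-29.3,28,0, -4.6,-32.7,32.3,0, -5,-36,36.5,0, -5.35,-39,40.5,0]' 8.76 20
python3 - <<'E'
from plant import sensors
from h import *
st=sensors.get_state();brief(st);rel(st,[(.47,-.1,.28),(.54,.12,.28),(.587,.237,.28)])
E
```

```text
time_s: 1.7
tcp_pos: [0.4519, -0.1437, 0.2807]
eef_rot: [-103.6, 89.9, 3.3]
contact_force: [0.7, 0.4, -0.6]
gripper_width: 0.0876
t 1.7 J [  6.2  -0.8 -18.6   0.  -72.1 -79.4] p [ 0.4519 -0.1437  0.2807] F [ 0.67  0.4  -0.63] M [-0.03  -0.142  0.079] w 0.0876
(0.47, -0.1, 0.28) ->cm [ 0.07 -3.    3.66]
(0.54, 0.12, 0.28) ->cm [  0.08 -16.08  22.68]
(0.587, 0.237, 0.28) ->cm [  0.09 -23.97  32.51]
axes x [ 0.001  0.    -1.   ] y [-0.957 -0.29  -0.001] z [-0.29   0.957 -0.   ]
```

```bash
python3 -m handwheel '[0,-4,4.6,0, 0,-8,9.2,0, 0,-12,13.8,0, 0,-16,18.4,0, 0,-20,23,0, 0,-24,27.5,0, 0,-27,31,0, 0,-29,32.5,0, 0,-29,32.5,0, 0,-29,32.5,0]'
python3 - <<'E'
from plant import sensors,cams
from h import *
st=sensors.get_state();brief(st);c=cams.capture("wrist");print(c["xyz"],c["rotation"])
cv2.imwrite("pics/w1.png",c["image"][:,:,::-1]);print(proj(c,(.587,.237,.159)))
E
```

```text
time_s: 2.95
tcp_pos: [0.6346, 0.2492, 0.2799]
eef_rot: [104.9, 90.0, -148.3]
contact_force: [-0.5, -0.2, -0.1]
gripper_width: 0.0873
t 2.95 J [  37.8   19.8    6.4   -0.   -76.7 -110.9] p [0.6346 0.2492 0.2799] F [-0.48 -0.2  -0.06] M [-0.009  0.009  0.008] w 0.0873
[0.56340132 0.22755491 0.43805494] [1.63945407e+02 2.65423089e-02 1.06842100e+02]
(np.float64(258.60412918954336), np.float64(141.4044184920973))
```

View pics/w1.png

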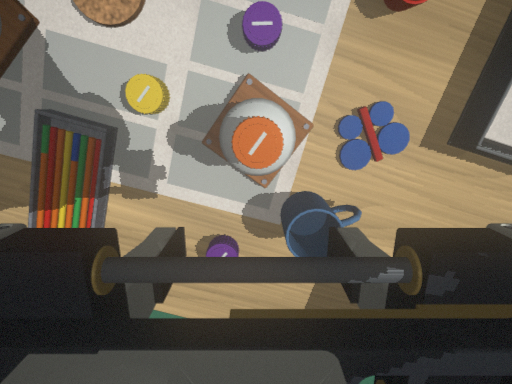

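The wrist picture shows the orange cap at about (258,141), and the prediction was (258.6,141.4), so they agree. I'll refine the position from this picture.

Run:
```python
from plant import sensors,cams
from h import *
st=sensors.get_state();brief(st);c=cams.capture("wrist")
t=blob(c,3,17,140,110,(220,105,300,180));e=cv2.fitEllipse(t);ce=cv2.minEnclosingCircle(t);print(e,ce,cv2.boundingRect(t), "exp r",K(c)[0]*.026/.279)
for p in (e[0],ce[0]): 
  P=plane(c,p,.159);print(P)
rel(st,[(*P[:2],.28),(*P[:2],.125)])
# bluejar etc. coaster partially. jar base corners check
t=blob(c,5,20,80,60,(70,0,150,30))
```

```text
t 3.0 J [  37.8   19.7    6.4    0.   -76.7 -110.9] p [0.6346 0.2489 0.2803] F [ 0.81 -0.37 -0.37] M [ 0.022 -0.007 -0.026] w 0.0876
((257.2007141113281, 142.09841918945312), (49.52680206298828, 50.460472106933594), 1.2919102907180786) ((257.1658020019531, 142.1734619140625), 25.852930068969727) (232, 117, 51, 52) exp r 26.162596279782285
[0.58810428 0.23565965 0.159     ]
[0.5881838  0.23564794 0.159     ]
(np.float64(0.5881838005482042), np.float64(0.23564794263446703), 0.28) ->cm [0.03 4.83 0.07]
(np.float64(0.5881838005482042), np.float64(0.23564794263446703), 0.125) ->cm [15.53  4.83  0.07]
axes x [-0. -0. -1.] y [-0.957 -0.289  0.   ] z [-0.289  0.957 -0.   ]
```

```bash
python3 -m handwheel '[0,1.5,0,10, 0,3,0,20, 0,4.8,0.1,30, 0,4.8,0.1,40, 0,4.8,0.1,50, 2,4.8,0.1,50, 5,4.8,0.1,50, 8,4.8,0.1,50, 9,4.8,0.1,50, 9,4.8,0.1,50]'
python3 - <<'E'
from plant import sensors,cams
from h import *
st=sensors.get_state();brief(st);c=cams.capture("wrist")
cv2.imwrite("pics/w2.png",c["image"][:,:,::-1]);rel(st,[(.5882,.2357,.19),(.5882,.2357,.127)]);print(proj(c,(.5882,.2357,.159)))
E
```

```text
time_s: 4.3
tcp_pos: [0.5887, 0.2362, 0.1905]
eef_rot: [-125.9, 90.0, -69.1]
contact_force: [-0.9, -0.8, 0.1]
gripper_width: 0.0879
t 4.3 J [  39.5   18.1   -7.7    0.   -64.2 -162.7] p [0.5887 0.2362 0.1905] F [-0.9  -0.82  0.06] M [-0.077 -0.047 -0.032] w 0.0879
(0.5882, 0.2357, 0.19) ->cm [ 0.05  0.02 -0.07]
(0.5882, 0.2357, 0.127) ->cm [ 6.35  0.02 -0.07]
axes x [ 0. -0. -1.] y [-0.837  0.547 -0.   ] z [ 0.547  0.837 -0.   ]
(np.float64(255.16611917974373), np.float64(221.49894678934012))
```

View pics/w2.png

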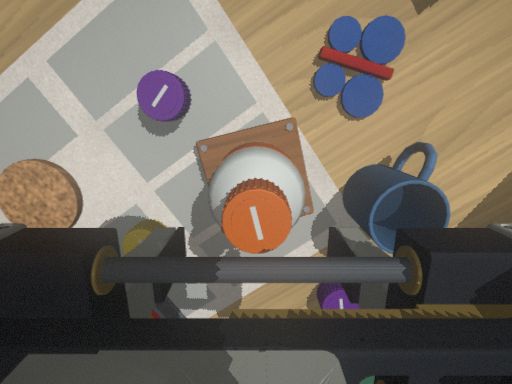

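The cap's top sits at about (257,219), centred between the fingers, and both fingers clear the jar and the mug. I'll descend and close with a light grip.

```bash
python3 -m handwheel '[2,0,0,0, 4,0,0,0, 5.5,0,0,0, 6.2,0,0,0, 6.2,0,0,0, 6.2,0,0,0, 6.2,0,0,0, 6.2,0,0,0, 6.2,0,0,0, 6.2,0,0,0]' ; python3 -m handwheel '[0,0,0,0, 0,0,0,0, 0,0,0,0, 0,0,0,0, 0,0,0,0, 0,0,0,0, 0,0,0,0, 0,0,0,0, 0,0,0,0, 0,0,0,0]' 4.4 4;  python3 - <<'E'
from plant import sensors,cams
from h import *
st=sensors.get_state();brief(st);rel(st,[(.5882,.2357,.127)]);c=cams.capture("wrist")
cv2.imwrite("pics/w3.png",c["image"][:,:,::-1])
E
```

```text
time_s: 5.6
tcp_pos: [0.5887, 0.2366, 0.1281]
eef_rot: [-4.9, 90.0, 51.9]
contact_force: [-0.4, -0.2, -0.1]
gripper_width: 0.0877
time_s: 6.85
tcp_pos: [0.5885, 0.2364, 0.128]
eef_rot: [163.8, 90.0, -139.4]
contact_force: [-2.1, -1.2, 0.7]
gripper_width: 0.0524
t 6.85 J [  39.5   21.1  -12.1    0.   -56.8 -162.7] p [0.5885 0.2364 0.128 ] F [-2.11 -1.19  0.66] M [-0.936  0.451  0.007] w 0.0524
(0.5882, 0.2357, 0.127) ->cm [ 0.1  -0.01 -0.08]
axes x [-0. -0. -1.] y [-0.837  0.547  0.   ] z [ 0.547  0.837 -0.   ]
```

View pics/w3.png

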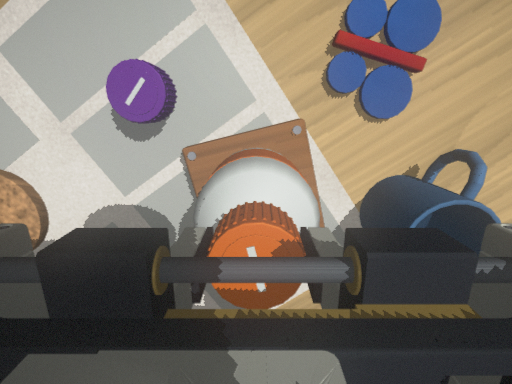

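The cap is gripped centrally between the pads at (257,270), with the opening at 52.4 mm. The side force is about -2 N along tool z, so I shift 0.5 mm that way and firm up the grip.

```bash
python3 -m handwheel '[0,0,-0.05,0, 0,0,-0.05,0, 0,0,-0.05,0, 0,0,-0.05,0, 0,0,-0.05,0, 0,0,-0.05,0, 0,0,-0.05,0, 0,0,-0.05,0, 0,0,-0.05,0, 0,0,-0.05,0]' 4.4 10; python3 -m handwheel '[0,0,0,0, 0,0,0,0, 0,0,0,0, 0,0,0,0, 0,0,0,0, 0,0,0,0, 0,0,0,0, 0,0,0,0, 0,0,0,0, 0,0,0,0]' 4.4 25
python3 - <<'E'
from plant import sensors,cams
from h import *
st=sensors.get_state();brief(st);rel(st,[(.5882,.2357,.127)])
E
```

```text
time_s: 8.15
tcp_pos: [0.5885, 0.2364, 0.1281]
eef_rot: [-10.5, 90.0, 46.4]
contact_force: [0.9, 0.3, -1.3]
gripper_width: 0.0527
time_s: 9.4
tcp_pos: [0.5885, 0.2364, 0.1281]
eef_rot: [-15.8, 90.0, 41.0]
contact_force: [1.2, 2.6, -2.6]
gripper_width: 0.0524
t 9.4 J [  39.5   21.1  -12.1   -0.   -56.8 -162.6] p [0.5885 0.2364 0.1281] F [ 1.24  2.55 -2.55] M [ 0.944 -0.644 -0.027] w 0.0524
(0.5882, 0.2357, 0.127) ->cm [ 0.11 -0.01 -0.07]
axes x [ 0.  0. -1.] y [-0.837  0.547 -0.   ] z [0.547 0.837 0.   ]
```

```bash
python3 -m handwheel '[-0.02,0,0,-5, -0.04,0,0,-10, -0.06,0,0,-15, -0.08,0,0,-20, -0.1,0,0,-25, -0.115,0,0,-30, -0.135,0,0,-35, -0.155,0,0,-40, -0.155,0,0,-40, -0.155,0,0,-40]'
python3 - <<'E'
from plant import sensors,cams
from h import *
st=sensors.get_state();brief(st);rel(st,[(.5882,.2357,.127)]);c=cams.capture("wrist")
cv2.imwrite("pics/w4.png",c["image"][:,:,::-1])
E
```

```text
time_s: 10.65
tcp_pos: [0.5881, 0.2354, 0.1296]
eef_rot: [142.9, 89.9, -120.4]
contact_force: [1.9, -3.1, -0.1]
gripper_width: 0.0523
t 10.65 J [  39.5   21.   -12.1    0.   -57.  -122.7] p [0.5881 0.2354 0.1296] F [ 1.88 -3.08 -0.12] M [-1.1   -0.509  0.034] w 0.0523
(0.5882, 0.2357, 0.127) ->cm [ 0.26 -0.01  0.03]
axes x [-0.001 -0.001 -1.   ] y [-0.993 -0.117  0.001] z [-0.117  0.993 -0.001]
```

View pics/w4.png

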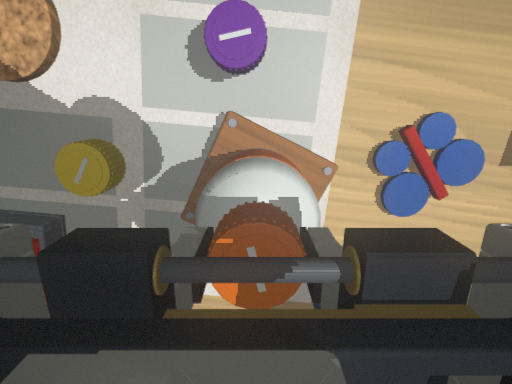

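The white bar keeps its place in the gripper's view at (256,268), so the cap turns with the tool and doesn't slip. I carry on.

```bash
python3 -m handwheel '[-0.03,0,-0.02,-8, -0.06,0,-0.03,-16, -0.09,0,-0.03,-24, -0.12,0,-0.03,-32, -0.155,0,-0.03,-40, -0.185,0,-0.03,-48, -0.215,0,-0.03,-56, -0.245,0,-0.03,-64, -0.27,0,-0.03,-70, -0.27,0,-0.03,-70]'
python3 - <<'E'
from plant import sensors,cams
from h import *
st=sensors.get_state();brief(st);rel(st,[(.5882,.2357,.127)])
E
```

```text
time_s: 11.95
tcp_pos: [0.5879, 0.2359, 0.1322]
eef_rot: [26.3, 89.9, -167.0]
contact_force: [-0.8, -0.5, 0.4]
gripper_width: 0.052
t 11.95 J [ 39.5  20.9 -11.9  -0.  -57.3 -52.7] p [0.5879 0.2359 0.1322] F [-0.82 -0.48  0.36] M [-0.098  0.525  0.072] w 0.052
(0.5882, 0.2357, 0.127) ->cm [ 0.52  0.01 -0.03]
axes x [-0.001 -0.    -1.   ] y [-0.229 -0.973  0.   ] z [-0.973  0.229  0.001]
```

Forces are near zero after 110°. I turn another 55°, to 165°, still short of the earliest release at 180°.

```bash
python3 -m handwheel '[-0.03,0,0,-7, -0.055,0,0,-14, -0.08,0,0,-21, -0.11,0,0,-28, -0.135,0,0,-35, -0.16,0,0,-42, -0.19,0,0,-49, -0.21,0,0,-55, -0.21,0,0,-55, -0.21,0,0,-55]'
python3 - <<'E'
from plant import sensors,cams
from h import *
st=sensors.get_state();brief(st);rel(st,[(.5882,.2357,.127)]);c=cams.capture("wrist")
cv2.imwrite("pics/w5.png",c["image"][:,:,::-1])
E
```

```text
time_s: 13.2
tcp_pos: [0.5882, 0.2357, 0.1343]
eef_rot: [-0.4, 90.0, -138.8]
contact_force: [-0.9, -2.0, -0.1]
gripper_width: 0.0519
t 13.2 J [ 39.5  20.8 -11.7   0.  -57.5   2.2] p [0.5882 0.2357 0.1343] F [-0.94 -2.01 -0.1 ] M [-0.859  0.261  0.006] w 0.0519
(0.5882, 0.2357, 0.127) ->cm [ 0.73 -0.01 -0.  ]
axes x [-0. -0. -1.] y [ 0.664 -0.748 -0.   ] z [-0.748 -0.664  0.001]
```

View pics/w5.png

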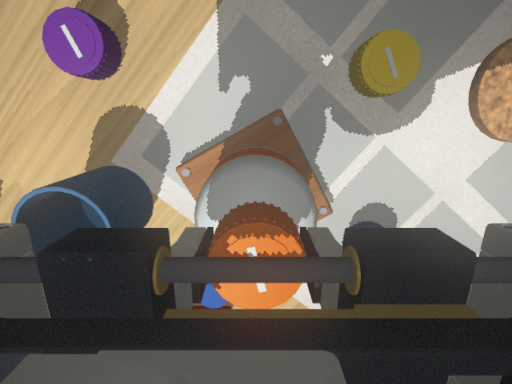

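There's no slip after 165°. From here I turn 30° per call and check the upward force each time.

```bash
python3 -m handwheel '[-0.02,0,0,-5, -0.04,0,0,-10, -0.06,0,0,-15, -0.08,0,0,-20, -0.1,0,0,-25, -0.115,0,0,-30, -0.115,0,0,-30, -0.115,0,0,-30, -0.115,0,0,-30, -0.115,0,0,-30]'
python3 - <<'E'
from plant import sensors,cams
from h import *
st=sensors.get_state();brief(st)
E
```

```text
time_s: 14.5
tcp_pos: [0.5884, 0.236, 0.1355]
eef_rot: [-119.4, 90.0, 132.4]
contact_force: [0.3, -0.4, -1.1]
gripper_width: 0.052
t 14.5 J [ 39.5  20.7 -11.6  -0.  -57.7  32.3] p [0.5884 0.236  0.1355] F [ 0.27 -0.39 -1.12] M [-0.279  0.424  0.014] w 0.052
```

```bash
python3 -m handwheel '[-0.02,0,0,-5, -0.04,0,0,-10, -0.06,0,0,-15, -0.08,0,0,-20, -0.1,0,0,-25, -0.115,0,0,-30, -0.115,0,0,-30, -0.115,0,0,-30, -0.115,0,0,-30, -0.115,0,0,-30]'
python3 - <<'E'
from plant import sensors,cams
from h import *
st=sensors.get_state();brief(st)
E
```

```text
time_s: 15.75
tcp_pos: [0.5887, 0.2361, 0.1369]
eef_rot: [107.1, 90.0, 28.9]
contact_force: [1.2, -0.2, 0.4]
gripper_width: 0.0521
t 15.75 J [ 39.5  20.6 -11.6   0.  -57.8  62.3] p [0.5887 0.2361 0.1369] F [ 1.21 -0.19  0.39] M [-0.266 -0.161  0.02 ] w 0.0521
```

```bash
python3 -m handwheel '[-0.02,0,0,-5, -0.04,0,0,-10, -0.06,0,0,-15, -0.08,0,0,-20, -0.1,0,0,-25, -0.115,0,0,-30, -0.115,0,0,-30, -0.115,0,0,-30, -0.115,0,0,-30, -0.115,0,0,-30]'
python3 - <<'E'
from plant import sensors,cams
from h import *
st=sensors.get_state();brief(st)
E
```

```text
time_s: 17.0
tcp_pos: [0.5889, 0.2362, 0.1382]
eef_rot: [79.0, 89.9, 30.8]
contact_force: [0.3, 1.5, 3.5]
gripper_width: 0.0526
t 17.0 J [ 39.5  20.6 -11.5   0.  -57.9  92.3] p [0.5889 0.2362 0.1382] F [0.32 1.47 3.5 ] M [ 0.118 -0.411  0.052] w 0.0526
```

The force is now +3.5 N upward at 255°, so the cap may be free. I re-read it before any more turning.

Run:
```python
from plant import sensors,cams
from h import *
for i in range(5):
    cams.capture("wrist"); st=sensors.get_state();print(st["contact_force"].round(2),st["tcp_pos"].round(4))
```

```text
[1.74 0.3  4.9 ] [0.5889 0.2362 0.1381]
[1.38 0.06 4.98] [0.5889 0.2362 0.1381]
[1.25 0.75 4.51] [0.5889 0.2362 0.1381]
[2.39 0.66 4.95] [0.5889 0.2362 0.1381]
[2.57 1.62 5.26] [0.5889 0.2362 0.1381]
```

There is a steady push of about 5 N, in the 4–6 N range given for release, so the cap is free. I lift straight up, slowly at first, and check.

```bash
python3 -m handwheel '[-0.03,0,0,0, -0.06,0,0,0, -0.09,0,0,0, -0.12,0,0,0, -0.15,0,0,0, -0.18,0,0,0, -0.2,0,0,0, -0.2,0,0,0, -0.2,0,0,0, -0.2,0,0,0]'
python3 - <<'E'
from plant import sensors,cams
from h import *
st=sensors.get_state();brief(st)
E
```

```text
time_s: 18.5
tcp_pos: [0.5884, 0.2359, 0.1398]
eef_rot: [-125.3, 90.0, -173.5]
contact_force: [2.5, 2.0, 4.9]
gripper_width: 0.0523
t 18.5 J [ 39.5  20.5 -11.4  -0.  -58.2  92.4] p [0.5884 0.2359 0.1398] F [2.49 2.05 4.9 ] M [ 0.554 -0.737  0.032] w 0.0523
```

The upward push stays at 4.9 N after 2 mm of lift with no thread holding it, so the cap is free. I keep lifting.

```bash
python3 -m handwheel '[-0.2,0,0,0, -0.5,0,0,0, -0.8,0,0,0, -1.2,0,0,0, -2,0,0,0, -3,0,0,0, -4.5,0,0,0, -6,0,0,0, -7,0,0,0, -7,0,0,0]'
python3 - <<'E'
from plant import sensors,cams
from h import *
st=sensors.get_state();brief(st)
c=cams.capture("wrist");cv2.imwrite("pics/w6.png",c["image"][:,:,::-1])
s=cams.capture("side");cv2.imwrite("pics/s6.png",s["image"][:,:,::-1])
rel(st,[(.46,-.011,.21),(.46,-.011,.09),(.46,-.011,.031)])
E
```

```text
time_s: 19.75
tcp_pos: [0.5888, 0.2362, 0.2111]
eef_rot: [85.0, 89.9, 36.8]
contact_force: [0.4, -0.0, -0.8]
gripper_width: 0.0525
t 19.75 J [ 39.5  17.3  -6.1   0.  -66.5  92.4] p [0.5888 0.2362 0.2111] F [ 0.4  -0.01 -0.85] M [-0.116  0.043 -0.019] w 0.0525
(0.46, -0.011, 0.21) ->cm [  0.06 -26.09   9.83]
(0.46, -0.011, 0.09) ->cm [ 12.06 -26.11   9.82]
(0.46, -0.011, 0.031) ->cm [ 17.96 -26.12   9.82]
axes x [ 0.001  0.001 -1.   ] y [0.745 0.667 0.002] z [ 0.667 -0.745  0.   ]
```

View pics/w6.png

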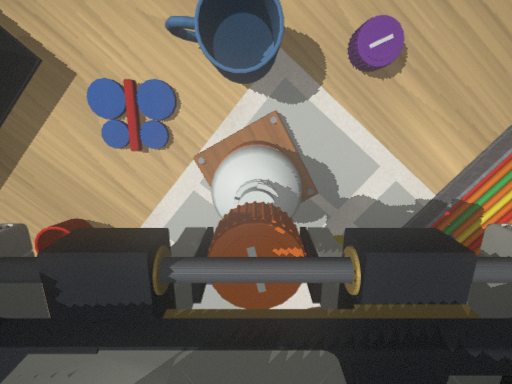

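View pics/s6.png

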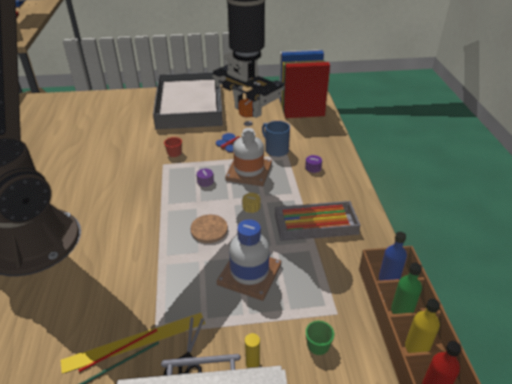

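The cap is held in the gripper (wrist 257,270), the jar's neck is open at (256,190), and nothing else has moved. I carry it to the coaster, turning so that the gripper's body stays clear of the blue jar.

```bash
python3 -m handwheel '[-0.5,-1,0.4,4, -1,-3,1.1,12, -1,-6.5,2.4,20, -1,-10,3.8,30, -1,-13.5,5.1,40, -1,-17,6.4,50, -1,-20.5,7.7,60, -1,-23.5,8.8,70, -1,-25.5,9.6,78, -1,-26.1,9.8,80]'
python3 - <<'E'
from plant import sensors,cams
from h import *
c=cams.capture("wrist");cv2.imwrite("pics/w7.png",c["image"][:,:,::-1])
t=cams.capture("top");cv2.imwrite("pics/t7.png",t["image"][:,:,::-1])
st=sensors.get_state();brief(st)
rel(st,[(.46,-.011,.21),(.46,-.011,.04),(.46,-.011,.017)]);print(proj(c,(.46,-.011,.014)))
E
```

```text
time_s: 21.1
tcp_pos: [0.4585, -0.0121, 0.2196]
eef_rot: [-44.7, 90.0, -173.0]
contact_force: [0.2, 0.1, -0.2]
gripper_width: 0.052
t 21.2 J [ 23.3   0.  -25.9  -0.  -64.1  28.6] p [ 0.4591 -0.0114  0.2197] F [ 0.23  1.28 -0.42] M [0.016 0.098 0.015] w 0.0521
(0.46, -0.011, 0.21) ->cm [ 0.97  0.04 -0.09]
(0.46, -0.011, 0.04) ->cm [17.97  0.05 -0.09]
(0.46, -0.011, 0.017) ->cm [20.27  0.05 -0.09]
axes x [-0. -0. -1.] y [ 0.787 -0.618 -0.   ] z [-0.618 -0.787  0.   ]
(np.float64(254.77594857333006), np.float64(173.12524105618147))
```

View pics/w7.png

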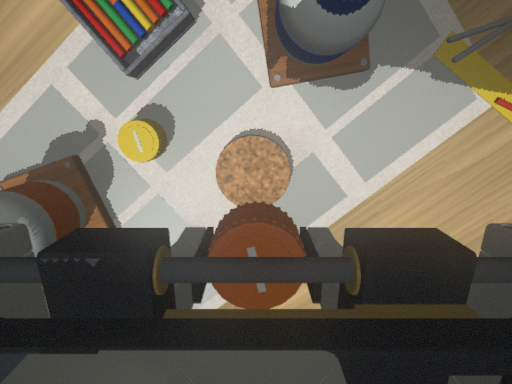

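View pics/t7.png

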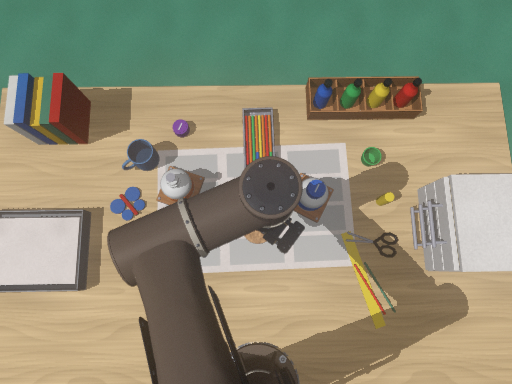

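The coaster shows at (254,172) in the wrist view, and the prediction was (254.8,173.1), so they agree. In the top view the forearm passes between the jars, so before descending I check how high it is.

Run:
```python
from plant import sensors,cams
from h import *
t=cams.capture("top")
for z in (.2,.3,.4,.5,.6,.7): print(z,plane(t,(270,188),z).round(3),plane(t,(190,218),z).round(3),plane(t,(145,245),z).round(3))
s=cams.capture("side");cv2.imwrite("pics/s7.png",s["image"][:,:,::-1])
```

```text
0.2 [ 0.546 -0.04   0.2  ] [0.467 0.175 0.2  ] [0.398 0.291 0.2  ]
0.3 [ 0.526 -0.034  0.3  ] [0.455 0.16  0.3  ] [0.392 0.265 0.3  ]
0.4 [ 0.506 -0.028  0.4  ] [0.443 0.145 0.4  ] [0.387 0.239 0.4  ]
0.5 [ 0.486 -0.022  0.5  ] [0.43 0.13 0.5 ] [0.381 0.213 0.5  ]
0.6 [ 0.466 -0.016  0.6  ] [0.418 0.115 0.6  ] [0.376 0.187 0.6  ]
0.7 [ 0.446 -0.01   0.7  ] [0.406 0.101 0.7  ] [0.37  0.161 0.7  ]
```

View pics/s7.png

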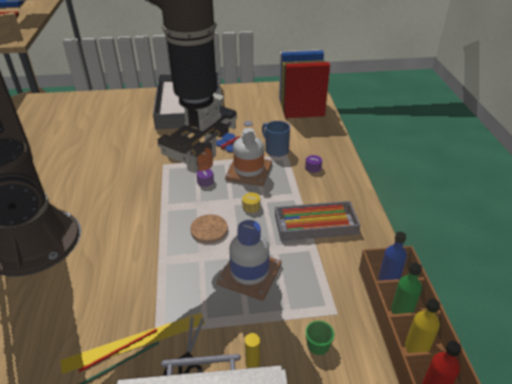

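The wrist link is at about z 0.62, well above everything. I descend, slowing near the end.

```bash
python3 -m handwheel '[1,0,-0.1,0, 3.5,0,-0.1,0, 6.5,0,-0.1,0, 9.5,0,-0.1,0, 12.5,0,-0.1,0, 15,0,-0.1,0, 17,0,-0.1,0, 18.3,0,-0.1,0, 18.8,0,-0.1,0, 19,0,-0.1,0]'
python3 - <<'E'
from plant import sensors,cams
from h import *
c=cams.capture("wrist");cv2.imwrite("pics/w8.png",c["image"][:,:,::-1])
st=sensors.get_state();brief(st)
rel(st,[(.46,-.011,.017)])
t=cams.capture("side");cv2.imwrite("pics/s8.png",cv2.resize(t["image"][130:290,130:330],None,fx=3,fy=3)[:,:,::-1])
E
```

```text
time_s: 22.55
tcp_pos: [0.4602, -0.0102, 0.0298]
eef_rot: [109.6, 90.0, -18.6]
contact_force: [0.2, -0.4, -0.6]
gripper_width: 0.0522
t 22.6 J [ 23.4  14.  -39.9   0.  -36.1  28.5] p [ 0.4602 -0.0103  0.0299] F [-0.05  0.48 -0.21] M [-0.026  0.163  0.027] w 0.0521
(0.46, -0.011, 0.017) ->cm [1.29 0.03 0.07]
axes x [ 0.  0. -1.] y [ 0.786 -0.618  0.   ] z [-0.618 -0.786 -0.   ]
```

View pics/w8.png

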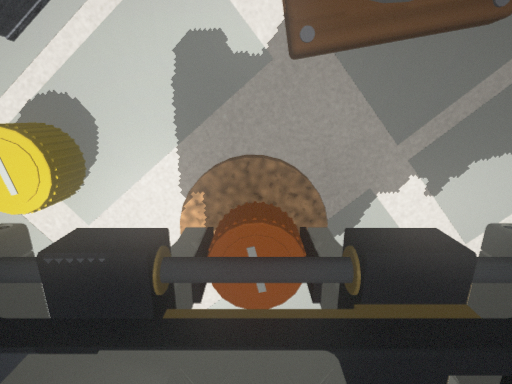

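View pics/s8.png

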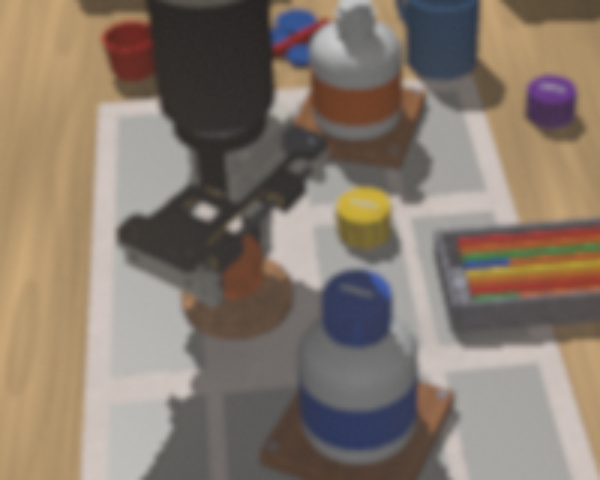

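The cap is over the middle of the coaster (wrist: cap 257,268; coaster edge from 180 to 328), with clearance all round. I lower it slowly.

```bash
python3 -m handwheel '[0.3,0,0,0, 0.6,0,0,0, 0.8,0,0,0, 0.95,0,0,0, 1.05,0,0,0, 1.1,0,0,0, 1.15,0,0,0, 1.15,0,0,0, 1.15,0,0,0, 1.15,0,0,0]'
python3 - <<'E'
from plant import sensors,cams
from h import *
for i in range(3): cams.capture("wrist"); st=sensors.get_state();brief(st)
E
```

```text
time_s: 23.9
tcp_pos: [0.46, -0.0104, 0.0184]
eef_rot: [154.3, 90.0, 26.1]
contact_force: [0.5, 0.0, 0.3]
gripper_width: 0.0524
t 23.95 J [ 23.3  15.1 -40.6  -0.  -34.3  28.5] p [ 0.4599 -0.0104  0.0184] F [-1.14 -0.24 -0.36] M [-0.079  0.182 -0.03 ] w 0.0525
t 24.0 J [ 23.3  15.1 -40.6   0.  -34.3  28.5] p [ 0.46   -0.0104  0.0184] F [-0.16  0.   -0.13] M [-0.026  0.148  0.018] w 0.0522
t 24.05 J [ 23.3  15.1 -40.6  -0.  -34.3  28.5] p [ 0.4599 -0.0104  0.0184] F [ 0.68  0.14 -0.45] M [-0.035  0.106 -0.008] w 0.0523
```

```bash
python3 -m handwheel '[0.01,0,0,0, 0.02,0,0,0, 0.03,0,0,0, 0.04,0,0,0, 0.05,0,0,0, 0.06,0,0,0, 0.07,0,0,0, 0.08,0,0,0, 0.08,0,0,0, 0.08,0,0,0]'
python3 - <<'E'
from plant import sensors,cams
from h import *
for i in range(3): cams.capture("wrist"); st=sensors.get_state();brief(st)
E
```

```text
time_s: 25.3
tcp_pos: [0.4599, -0.0104, 0.0176]
eef_rot: [-80.8, 90.0, 151.1]
contact_force: [0.2, 0.7, -0.8]
gripper_width: 0.0522
t 25.35 J [ 23.3  15.2 -40.6  -0.  -34.1  28.5] p [ 0.46   -0.0104  0.0176] F [0.7  0.26 0.63] M [-0.063  0.115 -0.02 ] w 0.0516
t 25.4 J [ 23.3  15.2 -40.6  -0.  -34.1  28.5] p [ 0.4599 -0.0104  0.0176] F [-0.88 -0.91 -0.26] M [ 0.009  0.208 -0.026] w 0.0519
t 25.45 J [ 23.3  15.2 -40.6  -0.  -34.1  28.5] p [ 0.46   -0.0104  0.0176] F [-0.37 -0.12 -0.29] M [-0.004  0.158  0.058] w 0.052
```

```bash
python3 -m handwheel '[0.01,0,0,0, 0.02,0,0,0, 0.03,0,0,0, 0.04,0,0,0, 0.05,0,0,0, 0.06,0,0,0, 0.06,0,0,0, 0.06,0,0,0, 0.06,0,0,0, 0.06,0,0,0]'
python3 - <<'E'
from plant import sensors,cams
from h import *
for i in range(3): cams.capture("wrist"); st=sensors.get_state();brief(st)
E
```

```text
time_s: 26.7
tcp_pos: [0.46, -0.0104, 0.017]
eef_rot: [-84.4, 90.0, 147.4]
contact_force: [0.5, 0.1, 0.1]
gripper_width: 0.0527
t 26.75 J [ 23.3  15.3 -40.7  -0.  -34.1  28.5] p [ 0.46   -0.0104  0.017 ] F [-0.11  0.43 -0.74] M [-0.047  0.213  0.037] w 0.0521
t 26.8 J [ 23.3  15.3 -40.7  -0.  -34.1  28.5] p [ 0.46   -0.0104  0.017 ] F [ 0.24 -0.25 -0.63] M [-0.102  0.124  0.018] w 0.052
t 26.85 J [ 23.3  15.3 -40.7  -0.  -34.1  28.5] p [ 0.46   -0.0104  0.017 ] F [-0.15 -0.33 -0.06] M [-0.026  0.115 -0.04 ] w 0.0516
```

```bash
python3 -m handwheel '[0.01,0,0,0, 0.02,0,0,0, 0.03,0,0,0, 0.04,0,0,0, 0.05,0,0,0, 0.05,0,0,0, 0.05,0,0,0, 0.05,0,0,0, 0.05,0,0,0, 0.05,0,0,0]'
python3 - <<'E'
from plant import sensors,cams
from h import *
for i in range(3): cams.capture("wrist"); st=sensors.get_state();brief(st)
E
```

```text
time_s: 28.1
tcp_pos: [0.4599, -0.0104, 0.0165]
eef_rot: [108.3, 90.0, -19.9]
contact_force: [-1.3, 0.3, 4.6]
gripper_width: 0.0524
t 28.15 J [ 23.3  15.3 -40.7   0.  -34.   28.5] p [ 0.4599 -0.0104  0.0165] F [-1.32 -1.28  3.46] M [ 0.054  0.628 -0.028] w 0.0519
t 28.2 J [ 23.3  15.3 -40.7  -0.  -34.   28.5] p [ 0.46   -0.0104  0.0165] F [-1.46  0.85  4.32] M [0.096 0.658 0.014] w 0.0521
t 28.25 J [ 23.3  15.3 -40.7  -0.  -34.   28.5] p [ 0.4599 -0.0104  0.0165] F [-2.09  0.68  4.29] M [0.024 0.703 0.024] w 0.0525
```

The cap is down, with a contact force of about 4 N. I ease the grip, then open in two stages.

```bash
python3 -m handwheel '[0,0,0,0, 0,0,0,0, 0,0,0,0, 0,0,0,0, 0,0,0,0, 0,0,0,0, 0,0,0,0, 0,0,0,0, 0,0,0,0, 0,0,0,0]' 4.4 3; python3 -m handwheel '[0,0,0,0, 0,0,0,0, 0,0,0,0, 0,0,0,0, 0,0,0,0, 0,0,0,0, 0,0,0,0, 0,0,0,0, 0,0,0,0, 0,0,0,0]' 5.8; python3 -m handwheel '[0,0,0,0, 0,0,0,0, 0,0,0,0, 0,0,0,0, 0,0,0,0, 0,0,0,0, 0,0,0,0, 0,0,0,0, 0,0,0,0, 0,0,0,0]' 8.2
python3 - <<'E'
from plant import sensors,cams
from h import *
c=cams.capture("wrist");cv2.imwrite("pics/w9.png",c["image"][:,:,::-1]);st=sensors.get_state();brief(st)
E
```

```text
time_s: 29.5
tcp_pos: [0.46, -0.0104, 0.0165]
eef_rot: [146.8, 90.0, 18.7]
contact_force: [-0.7, -0.1, 2.4]
gripper_width: 0.0529
time_s: 30.75
tcp_pos: [0.46, -0.0104, 0.0165]
eef_rot: [4.0, 90.0, -124.2]
contact_force: [0.2, 0.3, -0.4]
gripper_width: 0.058
time_s: 32.0
tcp_pos: [0.4599, -0.0104, 0.0165]
eef_rot: [-34.8, 90.0, -163.0]
contact_force: [0.8, 0.0, 0.4]
gripper_width: 0.0818
t 32.05 J [ 23.3  15.3 -40.7  -0.  -34.   28.5] p [ 0.46   -0.0104  0.0165] F [-0.31 -0.11 -0.64] M [-0.07   0.157 -0.059] w 0.082
```

View pics/w9.png

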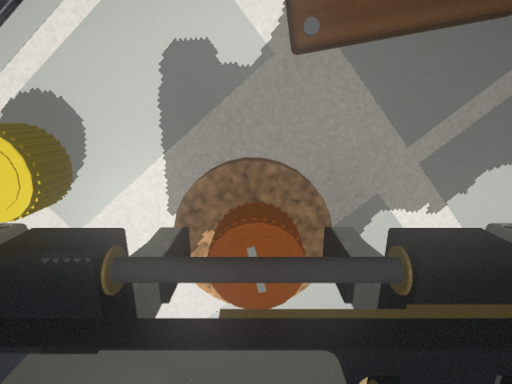

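The cap stands free on the coaster at (257,265) and both fingers are clear. I retract straight up, then move away in +y tool? No: straight up only.

```bash
python3 -m handwheel '[-0.5,0,0,0, -1.5,0,0,0, -3,0,0,0, -5,0,0,0, -8,0,0,0, -11,0,0,0, -14,0,0,0, -17,0,0,0, -19,0,0,0, -20,0,0,0]'
python3 - <<'E'
from plant import sensors,cams
from h import *
st=sensors.get_state();brief(st)
c=cams.capture("wrist");cv2.imwrite("pics/w10.png",c["image"][:,:,::-1])
s=cams.capture("side");cv2.imwrite("pics/s10.png",s["image"][:,:,::-1])
rel(st,[(.5,.13,.22)])
E
```

```text
time_s: 33.3
tcp_pos: [0.4602, -0.0103, 0.2182]
eef_rot: [149.7, 89.9, 21.5]
contact_force: [-0.3, -0.4, -0.4]
gripper_width: 0.0817
t 33.3 J [ 23.3   0.1 -26.    0.  -63.7  28.5] p [ 0.4602 -0.0103  0.2182] F [-0.3  -0.39 -0.43] M [0.016 0.138 0.017] w 0.0817
(0.5, 0.13, 0.22) ->cm [ -0.15  -5.54 -13.49]
axes x [ 0.002  0.001 -1.   ] y [ 0.786 -0.618  0.001] z [-0.618 -0.786 -0.002]
```

View pics/w10.png

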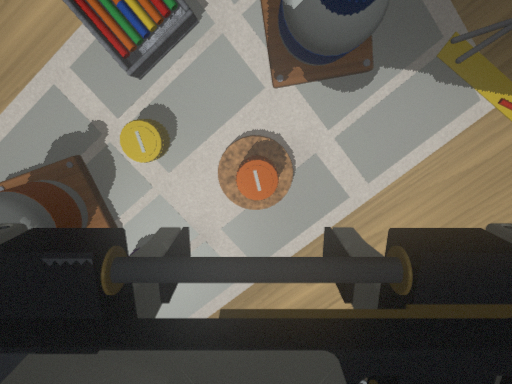

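View pics/s10.png

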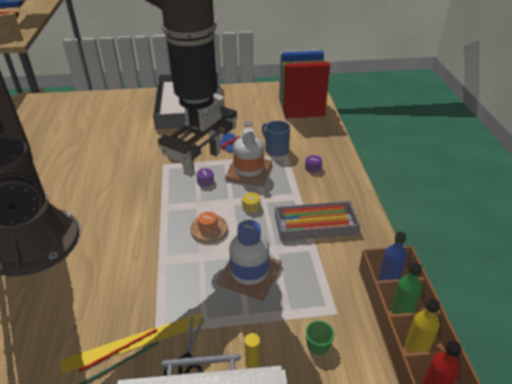

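The cap stands upright on the coaster (wrist 257,180 within the disc centred at 255,172; side 207,221), and everything else is where it was. I check the offset by number and then hand in.

Run:
```python
from plant import sensors,cams,workorder
from h import *
c=cams.capture("wrist")
t=blob(c,3,17,150,90,(230,155,285,205));p=cv2.minEnclosingCircle(t);P=plane(c,p[0],.048)
k=plane(c,(255.5,172.5),.014);print(p,"cap",P.round(4),"coaster",k.round(4),"off",np.hypot(*(P-k)[:2]).round(4))
brief(sensors.get_state());print(workorder.close_job())
```

```text
((256.5, 179.55262756347656), 20.911630630493164) cap [ 0.4605 -0.0105  0.048 ] coaster [ 0.4627 -0.0105  0.014 ] off 0.0021
t 33.45 J [ 23.3   0.2 -26.1  -0.  -63.6  28.5] p [ 0.4598 -0.0104  0.2166] F [-0.81  0.01 -0.39] M [-0.027  0.143  0.03 ] w 0.0818
the job is handed in; nothing more can be done
None
```

The orange cap is off its jar and standing rim down on the cork coaster. I handed the job in at 33.5 s with the gripper open and well clear.

- **Unscrewing:** I turned the cap about 255° anticlockwise, lifting along with the thread. At rest between steps the forces on the tool stayed under about 4 N until a steady upward push of about 5 N showed it was free. I kept hold, lifted it straight off and carried it over.
- **Placing:** I lowered it until the contact force was about 4 N. Then I eased the grip, opened in stages and raised the arm clear.
- **Last checks:** The cap's centre is about 2 mm from the coaster's, where up to 24 mm would still keep it inside the edge. The side and wrist pictures show the blue jar and the other things they cover where they were.
- **Disagreements:** My first colour mask missed most of the orange cap, and rough triangulation put the blue cap about 13 mm too high. Neither was used. Touchdown came about 0.5 mm lower than expected.

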